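# Set the weighing stand's crank leg on its pad

## Task

Put the wooden jack pad flat on the bench with its square end centred under the foot of the weighing stand's crank leg, then wind the leg down by its crank until the foot bears firmly on the pad: stop once the crank has turned clearly heavier, and do not force it further. Let go of everything, and leave the stock around it where it is.

Things in the scene. Friction and masses are not known exactly. Their poses are not given: they have to be found in the camera images.
- stand: White-topped weighing stand, fixed to the bench, with a scale and tray of jars. Origin on the bench straight below the axis of the crank leg on its right side; z up. The deck, on corner legs, spans x -80..240, y 75..410 mm, top 130 mm high (scale to 184, jars to 201); the bench is open around the foot.
- leg_axis (a point): Point on the bench straight below the leg's axis (= the stand's origin). Above it: round rubber foot 52 mm across on a 30 mm rod, square tube 46 mm from z = 100 mm, gear housing 75 x 65 mm up to z = 235 mm, crank on top. The foot's underside starts anywhere from 44 to 84 mm above the bench; this height is not measured.
- crank_hub (a point): Point on the crank's upright turning axis, 290 mm above the bench, level with crank_grip, in free air. Clockwise seen from above lowers the foot 6 mm per radian, the other way raises it; 0.6 to 1.8 turns bring it to the pad. The crank starts at any angle and stays where it is left. Its arm is flat steel 18 mm wide, top at z = 258 mm.
- crank_grip (a point): On the axis of the crank's upright handle, 290 mm above the bench, 55 mm from crank_hub. The handle is a black round knob 24 mm across, z 260 to 316 mm, that spins freely on its pin: hold it with a fixed hand and lead it round the hub. Turning it free takes a steady 6 N or so along its path (gear friction).
- pad_top (a point): Middle of the top of the pad's square, 18 mm above its underside. When the foot meets it the force needed at the handle climbs as a stiff spring in the foot is pressed: about 0.5 N per 0.1 rad of crank (0.11 N for each newton under the foot). Properly set: 3 to 5 N above the free force (27 to 45 N under the foot). 8 N above it is forcing it.
- pad: Loose plywood jack pad, 0.2 to 0.45 kg, like a paddle: a square 90 x 90 mm with a neck 36 mm wide running 154 mm from the square's edge along its -x, all 18 mm thick; an upright wooden grip stands on the neck. Origin: middle of the square's underside; z up.
- pad_grip (a point): Middle of the pad's upright grip, 165 mm from the pad's origin along its -x and 42 mm above its underside. The grip is a block 45 mm along x, 24 mm along y, from 18 to 62 mm above the underside; pinch it across y.
- jar_a: Bystander, to be left alone: honey jar, amber, brass-coloured lid, 64 mm across, 85 mm tall, standing just beyond the leg; origin at its underside.
- jar_b: Bystander, to be left alone: a second such honey jar, standing farther right; origin at its underside.
- tin: Bystander, to be left alone: plain tin can, 74 mm across, 110 mm tall; origin at its underside.
- tape: Bystander, to be left alone: roll of clear tape, 100 mm across, 48 mm high, lying flat; origin at its underside.
- brush: Bystander, to be left alone: hand brush lying flat; origin under its middle.
- weight: Bystander, to be left alone: steel 500 g balance weight, 44 mm across, 64 mm tall, with a small head; origin at its underside.

How it is judged (in metres and radians):
On the way, in this order (a step that is already met when the one before it is completed fails the run):
1. the pad lies flat on the bench, its square centred under the leg, the foot not yet on it (horizontal distance between pad and leg_axis below 0.02 m and angle between pad's own z axis and vertical below 0.06 rad and height (world z) of pad below 0.004 m and contact force between stand and pad below 1 N), for 0.2 s.
2. the foot bears on the pad with more than 20 N (horizontal distance between pad and leg_axis below 0.02 m and angle between pad's own z axis and vertical below 0.06 rad and height (world z) of pad below 0.004 m and contact force between stand and pad above 20 N), for 0.2 s.
At the end, for the whole second after the job is handed in: The pad lies flat at rest on the bench, the middle of its square within 20 mm of the leg's axis, and the foot presses on it with 20 to 55 N (a rise of about 2.2 to 6 N at the crank handle over the free load) (all of step 2 and contact force between stand and pad below 55 N and linear speed of pad below 0.01 m/s); the robot touches nothing.
It fails at once if the leg is forced: more than 75 N between the stand's leg and the pad (contact force between stand and pad above 75 N).
It fails at once if a bystander is shifted by more than 30 mm (distance of any of jar_a, jar_b, tin, tape, brush, weight from where it was at the start of the episode above 0.03 m).
It also fails if it takes over 72 s, if anything falls off the work surface, if the arm or the gripper's body presses on something with over 40 N, if the wrist force passes 120 N, or if a joint passes its speed limit or range.

## Robot

A 6-joint arm with a two-finger parallel gripper is mounted at the origin on the work surface. World frame = base frame: x ahead of the robot, y to its left, z up, the work surface at z = 0. Lengths are in m, angles in degrees, forces in N, time in s.
With the tool pointing down it reaches from about 0.3 to 0.75 m from the base axis. Payload 8.5 kg.
Tool frame: the origin (TCP) lies at the very end of the fingers, on their centre line; the grasp point (between the pads) lies env.pinch_z behind it (env.pinch_z is the distance from the TCP to the grasp point, in m); z points along the fingers, y is the line along which they close (so a half turn about z gives the same grasp; the last joint's range is limited). The gripper opens to 85 mm and grips with 20 to 120 N. Pads are 22 mm wide; open, the fingers measure 114 mm over their backs; the gripper's body (76 mm by 85 mm) begins 54 mm behind the grasp point. The pads swing forward as they close: fully open they stand 13 mm farther back than shut.
Start: joints at [-87.451, 21.807, 74.336, -0, 83.858, -12.336], TCP at [0.141, -0.532, 0.231] pointing down, gripper open.
Joint ranges: [-178.18, 178.18], [-50.72, 133.34], [12.68, 142.11], [-81.47, 261.47], [9.98, 163.14], [-165.26, 165.26]. Speed limits (degrees/s): [136.94, 136.94, 180, 180, 180, 180].

## Interface

Orientations are given as a 3x3 rotation matrix whose columns are the frame's x, y, z axes.
In Python, from rig import telemetry, get_image, env gives the robot as it stands. The module is installed in compiled form; this text tells all that it offers.
- The arm moves only by the tool apply_moves, never from a script. Its argument "series" is a list of rows, each a list of 7 numbers: the shift along the tool's x, y, z in mm, then the turn, a rotation vector about the tool's x, y, z in degrees, then the opening, from 0 (shut) to 1 (fully open). A call has 1 to 12 rows; each row shifts and turns the commanded pose from where the row before left it, along the tool's axes as they then stand; what a row does not reach is not made up. A row lasts 1/8 s, in which the tool goes at most 62.5 mm and 10.7 degrees, less where a joint would pass 70% of its speed; a pose out of reach is approached as far as the arm can. A call with a gripper value outside its range is refused whole. The fingers move at their own pace and stop on an object; "grip_force" is the grip in N (left out, the last holds). Time passes only in rows, so rows that do not move let the fingers close. It gives the time, the measured TCP pose, the force, the opening and the grip force at its end, in the units of the state.
- telemetry.observe(): the state, without advancing time (a new reading comes with each control period).
- get_image(name): name is "scene" or "side" or "wrist"; returns a dict with "frame" (420x560x3 uint8, red, green, blue), "z_map" (420x560 float32, m along the optical axis (not along the pixel's ray), 0 where there is no reading), "vertical_fov" (degrees; the focal length in pixels is half the picture's height over the tangent of half this angle, whatever the lens; pixels are square), "cx", "cy" (the principal point, pixels), "eye" and "attitude" of the camera in the world; the wrist camera has in their place "mount" (4x4, takes a point from camera to tool coordinates, whose origin is the TCP and whose axes are the flange's). Camera axes: x right, y up, looking along -z (the intrinsics and any distortion apply to the point x, -y, -z); pixel columns grow to the right and rows downward; lengths in m; the calibration is good to about 2 mm. A picture is of the moment at which its call begins: read the wrist's pose just before it.
- env.close_job(): hands the job in; it is judged then, once.
The state is a dict: "time_s": time; "q": joint angles; "qvel": joint speeds; "joint_efforts": joint torques, N m; "position": TCP position; "tool_rot": TCP orientation; "ft_force": force on the tool from outside, world axes, zero at the start; "wrist_torque": the same for the moment, N m; "grip_width": finger opening in m; "gripper_force": force on a finger pad.
Only numpy, scipy, OpenCV 4.12 (cv2) and the standard library are available. Lean on these libraries where they do the work, as an engineer would, in place of code of your own. Each camera call takes 0.05 s, during which the arm holds its last target. There are 200 camera calls.

## Working session

There is one attempt and no reset: what is moved stays moved. The work goes in short steps, Python scripts to look and compute and a tool call to move; the robot and the scene stay as the last step left them, time stands still between calls to the robot, and variables do not carry over. Pictures are saved under pics/ and viewed, at most 10 in all, crops included, and the job is handed in when it is done.

Besides the shell and the picture viewer there is one more tool, called after "Request:" as name([rows], argument=value, ...), one row to a line, values as JSON. apply_moves: Moves the arm, as the interface text tells. Its arguments: {"type":"object","properties":{"series":{"type":"array"},"grip_force":{"type":"number"}},"required":["series"]}

```bash
mkdir -p pics; cat > h.py <<'E'
import numpy as np, cv2
from rig import telemetry, get_image, env
def K(im):
    H=im["frame"].shape[0]; f=H/2/np.tan(np.radians(im["vertical_fov"])/2); return f,im["cx"],im["cy"]
def pose(im,st=None):
    if "eye" in im: return np.array(im["attitude"]).reshape(3,3),np.array(im["eye"])
    T=np.eye(4);T[:3,:3]=np.array(st["tool_rot"]).reshape(3,3);T[:3,3]=st["position"]
    T=T@np.array(im["mount"]);return T[:3,:3],T[:3,3]
def cloud(im,st=None):
    f,cx,cy=K(im);R,e=pose(im,st);z=im["z_map"];v,u=np.mgrid[:z.shape[0],:z.shape[1]]
    P=np.stack([(u-cx)/f*z,-(v-cy)/f*z,-z],-1)@R.T+e; P[z==0]=np.nan; return P
def ray(im,u,v,h,st=None):
    f,cx,cy=K(im);R,e=pose(im,st);d=R@np.array([(u-cx)/f,-(v-cy)/f,-1]);return e+d*(h-e[2])/d[2]
E
python3 - <<'E'
from h import *
print(env.pinch_z, [a for a in dir(env) if a[0]!='_'])
for n in ("scene","side","wrist"):
    st=telemetry.observe(); im=get_image(n); cv2.imwrite(f"pics/{n}0.png",im["frame"][:,:,::-1])
    np.savez(f"{n}0.npz",P=cloud(im,st),F=im["frame"])
    print(n,{k:v for k,v in im.items() if k not in("frame","z_map")})
print(st)
E
```

```text
0.0187 ['MotionError', 'close_job', 'pinch_z']
scene {'vertical_fov': 50.95167517520467, 'cx': 282.1785276368331, 'cy': 215.29833388145352, 'eye': array([0.96321632, 0.49669657, 1.20534179]), 'attitude': array([[-0.79044786, -0.50510855,  0.34649319],
       [ 0.61247447, -0.64419623,  0.45813342],
       [-0.0081975 ,  0.57434882,  0.81856963]])}
side {'vertical_fov': 56.720455389773676, 'cx': 285.10725269666864, 'cy': 210.338350080491, 'eye': array([ 0.37512472, -1.22817565,  0.89863155]), 'attitude': array([[ 0.98883609,  0.0852765 , -0.12219287],
       [-0.14860493,  0.50415504, -0.85073161],
       [-0.01094326,  0.85939259,  0.51119921]])}
wrist {'vertical_fov': 71.59568378422266, 'cx': 274.35619631040686, 'cy': 210.9300513072305, 'mount': array([[ 7.85165769e-04,  9.47384447e-01,  3.20097005e-01,
         8.19251382e-02],
       [ 9.99999515e-01, -5.53683517e-04, -8.14172678e-04,
         1.21913560e-04],
       [-5.94102097e-04,  3.20097489e-01, -9.47384423e-01,
        -1.43224441e-01],
       [ 0.00000000e+00,  0.00000000e+00,  0.00000000e+00,
         1.00000000e+00]])}
{'time_s': 0.1, 'q': array([-8.74477553e+01,  2.18387082e+01,  7.43793277e+01,  1.73572188e-03,
        8.38582815e+01, -1.23348144e+01]), 'qvel': array([-0.05513047, -0.12777899, -0.12559252, -0.0188163 ,  0.10173302,
        0.10425574]), 'joint_efforts': array([ 2.48287753e-03, -4.49218118e+01, -2.31655616e+01, -2.24639834e-04,
        3.67286615e-03,  5.08786869e-06]), 'position': array([ 0.14130557, -0.5312702 ,  0.2307651 ]), 'tool_rot': array([[ 9.66434973e-01,  2.56911349e-01, -2.92236092e-05],
       [ 2.56911159e-01, -9.66434106e-01,  1.33200867e-03],
       [ 3.13965452e-04, -1.29480764e-03, -9.99999112e-01]]), 'ft_force': array([-0.60731097,  1.21585645,  0.34811517]), 'wrist_torque': array([ 0.03491373,  0.02317755, -0.00241705]), 'gripper_force': 0.0, 'grip_width': 0.08515482623695728}
```

View pics/scene0.png

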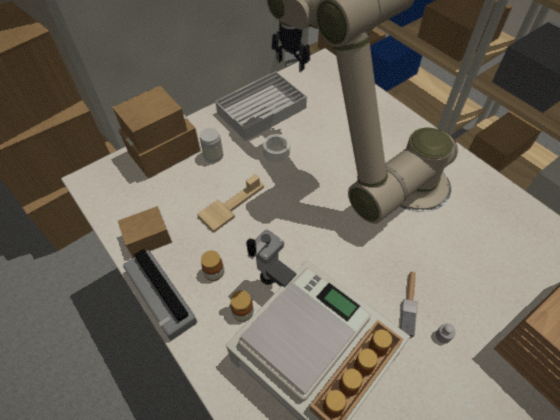

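View pics/side0.png

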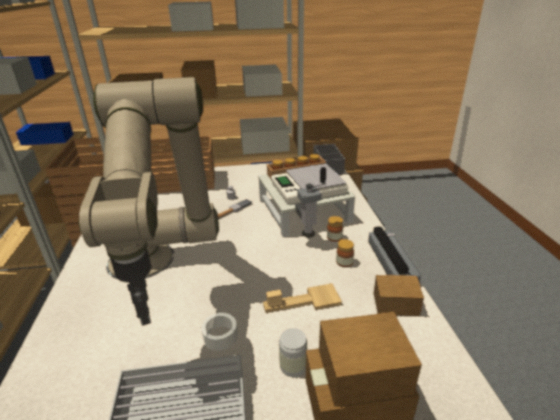

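Scene view: pad square at (215,215), its grip at (253,184), housing at (270,242), black knob at (251,247), and jars at (211,263) and (241,305). In the side view the foot is at (308,232), the knob at (323,175) and the pad square at (325,296).

```bash
cat > m.py <<'E'
from h import *
for n,(kb,gb) in {"scene":((235,262,230,262),(190,275,170,235)),"side":((312,335,160,188),(255,350,280,315))}.items():
    d=np.load(n+"0.npz");P=d["P"];F=d["F"].astype(int)
    hsv=cv2.cvtColor(d["F"],cv2.COLOR_RGB2HSV)
    m=np.zeros(P.shape[:2],bool);m[kb[2]:kb[3],kb[0]:kb[1]]=1
    k=m&(F.max(-1)<60)&(P[...,2]>.25)&(P[...,2]<.34)
    Q=P[k];print(n,"knob",k.sum(),Q.mean(0),Q.min(0),Q.max(0))
    m[:]=0;m[gb[2]:gb[3],gb[0]:gb[1]]=1
    w=m&(hsv[...,1]>80)&(P[...,2]>.008)
    top=w&(P[...,2]<.028); g=w&(P[...,2]>.05)&(P[...,2]<.075)
    print(" pad",top.sum(),P[top].mean(0)," grip",g.sum(),P[g].mean(0))
    # square: points where wide: rect from eroded mask
    t=top.astype(np.uint8);o=cv2.morphologyEx(t,cv2.MORPH_OPEN,np.ones((13,13)))>0
    r=cv2.minAreaRect((P[o][:,:2]*1000).astype(np.float32));print(" sq",o.sum(),r,P[o].mean(0))
    # housing top
    m[:]=0
    if n=="scene": m[225:290,245:300]=1
    else: m[180:215,295:325]=1
    h=m&(P[...,2]>.225)&(P[...,2]<.242);print(" housing",h.sum(),P[h].mean(0),cv2.minAreaRect((P[h][:,:2]*1000).astype(np.float32)))
    a=m&(P[...,2]>.248)&(P[...,2]<.262);print(" arm",a.sum(),P[a].mean(0) if a.any() else 0)
E
python3 m.py
python3 - <<'E'
import cv2
a=cv2.imread('pics/scene0.png')[165:325,180:320];b=cv2.imread('pics/side0.png')[150:310,250:390]
import numpy as np
cv2.imwrite('pics/c.png',np.hstack([cv2.resize(x,(400,457),interpolation=cv2.INTER_CUBIC) for x in(a,b)]))
E
```

```text
scene knob 130 [0.69513121 0.01775281 0.29908812] [0.68347882 0.00469569 0.26104101] [0.70337697 0.02422735 0.31860535]
 pad 928 [ 0.59371786 -0.30821108  0.01662592]  grip 82 [ 0.46933976 -0.32083804  0.05888612]
 sq 237 ((604.4217529296875, -300.62109375), (69.97430419921875, 44.47092819213867), 55.51444625854492) [ 0.60495041 -0.29949867  0.01671012]
 housing 413 [0.63541464 0.00677275 0.23361097] ((639.7230224609375, -2.4790191650390625), (75.35395050048828, 65.96267700195312), 10.85611629486084)
 arm 171 [0.65567371 0.00354241 0.25772905]
side knob 53 [0.68865735 0.00125989 0.29401346] [ 0.68304868 -0.00759243  0.26518399] [0.69573344 0.01134076 0.31897745]
 pad 1030 [ 0.58064559 -0.32214778  0.01848218]  grip 120 [ 0.46596573 -0.33145612  0.06049058]
 sq 513 ((627.0148315429688, -315.1063232421875), (94.50377655029297, 85.16742706298828), 78.40406799316406) [ 0.62620775 -0.31655963  0.01926333]
 housing 210 [ 0.63620463 -0.01828782  0.23466138] ((638.5896606445312, -9.138599395751953), (73.63911437988281, 67.95365142822266), 10.218159675598145)
 arm 66 [ 0.65907311 -0.00504354  0.25787087]
```

View pics/c.png

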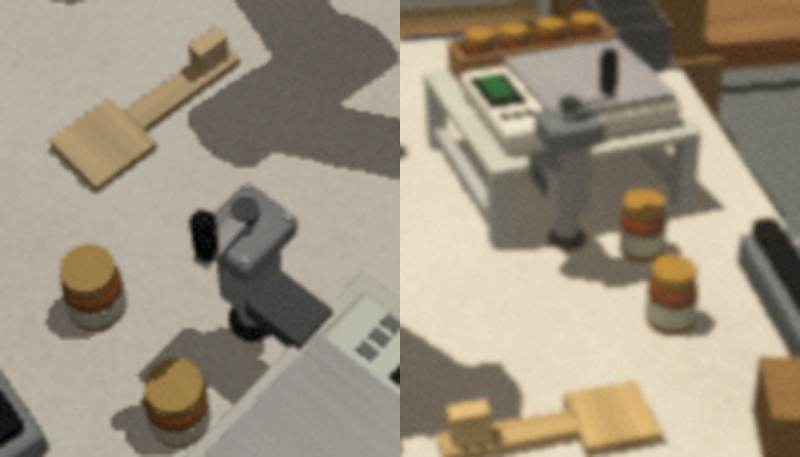

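The crops agree: square with neck and grip on the robot side, crank arm pointing to about world +x, jars right of the leg.

```bash
python3 - <<'E'
from h import *
for n in ("scene","side"):
    d=np.load(n+"0.npz");P=d["P"];F=d["F"];hsv=cv2.cvtColor(F,cv2.COLOR_RGB2HSV)
    X,Y,Z=P[...,0],P[...,1],P[...,2]
    lid=(Z>.075)&(Z<.092)&(X>.55)&(X<.95)&(Y>-.4)&(Y<.12)&(hsv[...,1]>110)
    c,l,s,ct=cv2.connectedComponentsWithStats(lid.astype(np.uint8))
    for i in range(1,c):
        if s[i,4]>25: q=P[l==i]; print(n,"lid",s[i,4],q.mean(0),(q[:,:2].max(0)+q[:,:2].min(0))/2)
    foot=(Z<.1)&(Z>.03)&(np.hypot(X-.64,Y+.006)<.05)&(F.max(-1)<70)
    if foot.any(): q=P[foot];print(n,"foot",foot.sum(),q.min(0),q.max(0),q.mean(0))
    deck=(Z>.12)&(Z<.137)&(X>.5)&(X<1.0)&(Y>0)&(Y<.55)
    print(n,"deck",cv2.minAreaRect((P[deck][:,:2]*1000).astype(np.float32)))
    tl=(Z>.1)&(Z<.117)&(X>.2)&(X<.8)&(Y<-.3)&(Y>-.8)
    print(n,"tin-ish",tl.sum(),P[tl].mean(0)); 
    h=(Z>.225)&(Z<.242)&(np.hypot(X-.64,Y+.006)<.08);print(cv2.boxPoints(cv2.minAreaRect((P[h][:,:2]*1000).astype(np.float32))))
    # hub boss
    hb=(Z>.258)&(Z<.28)&(np.hypot(X-.64,Y+.006)<.035);print("hub",hb.sum(),P[hb].mean(0) if hb.any() else 0)
E
```

```text
scene lid 773 [ 0.85114045 -0.36019687  0.0792645 ] [ 0.85122018 -0.35664299]
scene lid 258 [ 0.74871226 -0.13577392  0.08376204] [ 0.74922017 -0.13799433]
scene lid 314 [0.75254925 0.02324968 0.08410334] [0.75172805 0.02119824]
scene foot 93 [ 0.63977129 -0.02323764  0.04572499] [0.66484486 0.02103774 0.07802808] [0.6536897  0.00361579 0.05729164]
scene deck ((677.9457397460938, 213.2222900390625), (320.82366943359375, 409.6546325683594), 11.215747833251953)
scene tin-ish 562 [ 0.57336356 -0.58432332  0.10906279]
[[596.50854   22.815855]
 [608.9321   -41.966305]
 [682.9375   -27.773893]
 [670.5139    37.008266]]
hub 76 [ 0.64503934 -0.00113092  0.259729  ]
side lid 113 [0.75102147 0.01284836 0.08564923] [0.75267785 0.017426  ]
side lid 145 [ 0.74499237 -0.14701427  0.08517628] [ 0.74679158 -0.14343562]
side lid 656 [ 0.84695145 -0.36487373  0.08165273] [ 0.8501391  -0.36080837]
side foot 48 [ 0.61493127 -0.03182957  0.05321201] [ 0.6599892  -0.0018975   0.06711888] [ 0.63854814 -0.01981809  0.0592562 ]
side deck ((624.8187866210938, 159.42977905273438), (275.27923583984375, 443.0341796875), 57.38190841674805)
side tin-ish 1068 [ 0.5463162  -0.65258378  0.10913181]
[[596.32666   17.76767 ]
 [608.3815   -49.1082  ]
 [680.85266  -36.04487 ]
 [668.79785   30.831001]]
hub 39 [ 0.64686478 -0.00691476  0.26109794]
```

Request:
apply_moves([
  [57,-20,-3,0,0,0,1],
  [57,-20,-3,0,0,0,1],
  [57,-20,-3,0,0,0,1],
  [57,-20,-3,0,0,0,1],
  [57,-20,-3,0,0,0,1],
  [57,-20,-3,0,0,0,1],
  [0,0,0,0,0,5,1],
  [0,0,0,0,0,5,1],
  [0,0,0,0,0,0,1],
  [0,0,0,0,0,0,1],
  [0,0,0,0,0,0,1],
])

```text
time_s: 1.52
position: [0.4408, -0.3278, 0.2493]
tool_rot: [[0.996, 0.086, -0.0], [0.086, -0.996, 0.0], [-0.0, -0.0, -1.0]]
ft_force: [-0.5, -0.6, -0.1]
grip_width: 0.0854
gripper_force: 0.0
```

```bash
cat > w.py <<'E'
import sys
from h import *
st=telemetry.observe(); im=get_image("wrist"); F=im["frame"]; cv2.imwrite(f"pics/{sys.argv[1]}.png",F[:,:,::-1])
P=cloud(im,st);np.savez(sys.argv[1]+".npz",P=P,F=F)
R=np.array(st["tool_rot"]);print(st["time_s"],st["position"],"yaw",np.degrees(np.arctan2(R[1,0],R[0,0])),R[:,2],st["ft_force"],st["grip_width"])
hsv=cv2.cvtColor(F,cv2.COLOR_RGB2HSV)
Z=P[...,2]; w=(hsv[...,1]>60)&(Z>.010)&(Z<.026)&(P[...,0]>.3)&(P[...,0]<.75)&(abs(P[...,1]-float(sys.argv[2]))<.16)
o=cv2.morphologyEx(w.astype(np.uint8),cv2.MORPH_OPEN,np.ones((45,45)))>0
print(w.sum(),"sq",o.sum(),cv2.minAreaRect((P[o][:,:2]*1000).astype(np.float32)) if o.any() else 0, P[o].mean(0))
g=(hsv[...,1]>60)&(Z>.056)&(Z<.068)&(abs(P[...,1]-float(sys.argv[2]))<.16)&(P[...,0]<.75)
if g.any(): print("grip",g.sum(),P[g].mean(0),cv2.minAreaRect((P[g][:,:2]*1000).astype(np.float32)))
E
python3 w.py w1 -.32
```

```text
1.525 [ 0.44083474 -0.32784037  0.24929833] yaw 4.91693058246153 [-4.99215919e-05  6.06400794e-05 -9.99999997e-01] [-0.48723739 -0.60334052 -0.13770678] 0.08541971172957473
7472 sq 0 0 [nan nan nan]
grip 816 [ 0.46540323 -0.32805064  0.06200947] ((464.95831298828125, -327.9950256347656), (44.330650329589844, 23.316524505615234), 5.236046314239502)w.py:9: RuntimeWarning: Mean of empty slice.
  print(w.sum(),"sq",o.sum(),cv2.minAreaRect((P[o][:,:2]*1000).astype(np.float32)) if o.any() else 0, P[o].mean(0))
  ret = um.true_divide(
```

View pics/w1.png

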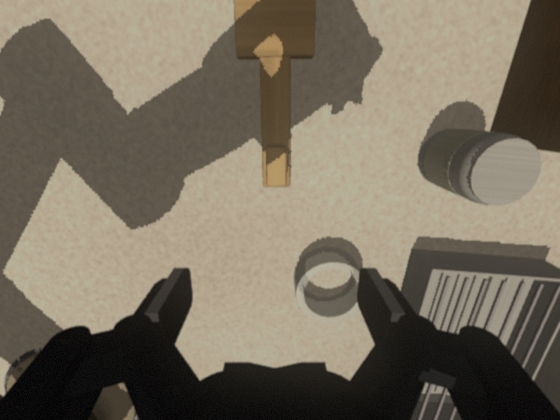

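Wrist view: pad grip at (277,167), square at the top (275,30), tape roll at (330,290), tin at (480,165). I'll check the tape clearance before descending.

```bash
python3 - <<'E'
import numpy as np
P=np.load("w1.npz")["P"]; Z=P[...,2]
m=np.zeros(Z.shape,bool);m[225:330,285:375]=1
t=m&(Z>.03)&(Z<.06);q=P[t];print(t.sum(),q.min(0),q.max(0))
m[:]=0;m[110:210,410:545]=1;t=m&(Z>.08)&(Z<.13);q=P[t];print(q.min(0),q.max(0))
E
```

```text
2025 [ 0.24427382 -0.46246307  0.03000406] [ 0.34439944 -0.37008102  0.05012369]
[ 0.45038039 -0.60241665  0.08002207] [ 0.53251424 -0.51400483  0.11302519]
```

Request:
apply_moves([
  [24,2,40,0,0,0,1],
  [0,0,60,0,0,0,1],
  [0,0,60,0,0,0,0.7],
  [0,0,40,0,0,0,0.7],
  [0,0,23,0,0,0,0.7],
  [0,0,0,0,0,0,0.7],
  [0,0,0,0,0,0,0],
  [0,0,0,0,0,0,0],
  [0,0,0,0,0,0,0],
  [0,0,0,0,0,0,0],
  [0,0,0,0,0,0,0],
], grip_force=70)

```text
time_s: 2.95
position: [0.4655, -0.328, 0.0277]
tool_rot: [[0.996, 0.085, 0.002], [0.085, -0.996, -0.002], [0.001, 0.002, -1.0]]
ft_force: [-0.3, 1.5, 6.2]
grip_width: 0.0232
gripper_force: 69.8
```

Request:
apply_moves([
  [0,0,-3,0,0,-5,0],
  [0,0,0,0,0,-5,0],
  [0,-20,0,0,0,0,0],
  [0,-35,0,0,0,0,0],
  [0,-35,0,0,0,0,0],
  [0,-35,0,0,0,0,0],
  [0,-35,0,0,0,0,0],
  [0,-35,0,0,0,0,0],
  [0,-35,0,0,0,0,0],
  [0,-25,0,0,0,0,0],
  [0,-12,0,0,0,0,0],
  [0,0,0,0,0,0,0],
])

```text
time_s: 4.45
position: [0.3966, -0.0695, 0.0295]
tool_rot: [[0.966, 0.258, 0.0], [0.258, -0.966, -0.0], [0.0, 0.0, -1.0]]
ft_force: [1.2, -0.1, -3.9]
grip_width: 0.0233
gripper_force: 68.9
```

```bash
python3 w.py w2 -.03; python3 - <<'E'
from h import *
im=get_image("side");P=cloud(im);np.savez("side2.npz",P=P,F=im["frame"]);a=im["frame"][:,:,::-1]
im=get_image("scene");np.savez("scene2.npz",P=cloud(im),F=im["frame"]);b=im["frame"][:,:,::-1]
cv2.imwrite("pics/c2.png",np.hstack([cv2.resize(x,(400,400),interpolation=cv2.INTER_CUBIC) for x in(a[150:310,220:380],b[165:325,180:340])]))
E
```

```text
4.45 [ 0.39657858 -0.06948476  0.02950193] yaw 14.943742708253213 [ 2.01904744e-04 -2.45722448e-04 -9.99999949e-01] [ 1.24950068 -0.07967301 -3.90149994] 0.023281675878261316
20845 sq 0 0 [nan nan nan]
grip 5039 [ 0.39891086 -0.06919417  0.06366567] ((395.6786193847656, -70.02639770507812), (46.388328552246094, 44.969215393066406), 57.307281494140625)w.py:9: RuntimeWarning: Mean of empty slice.
  print(w.sum(),"sq",o.sum(),cv2.minAreaRect((P[o][:,:2]*1000).astype(np.float32)) if o.any() else 0, P[o].mean(0))
  ret = um.true_divide(
```

View pics/c2.png

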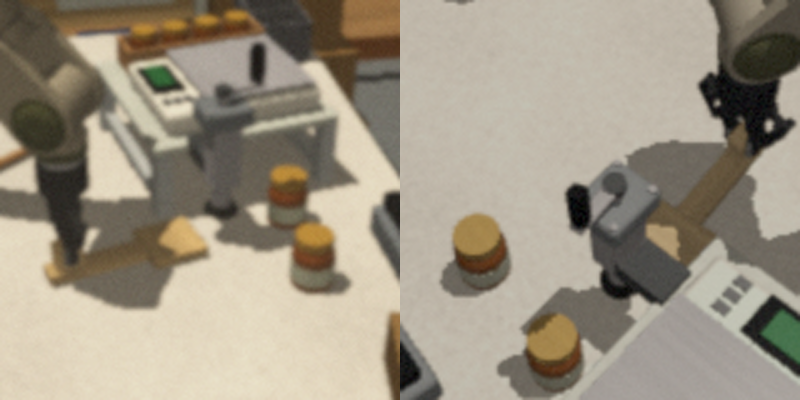

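View pics/w2.png

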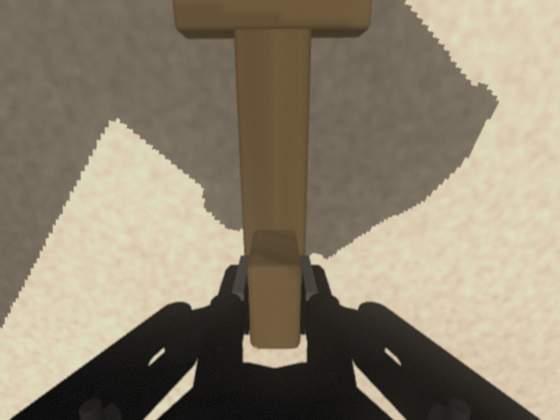

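Pad is straight in the jaws: neck centred at (272,130), square's near edge at row ~35. Leg and jars clear of it, foot just beyond the square.

```bash
python3 - <<'E'
from h import *
st=telemetry.observe();im=get_image("wrist")
for (u,v) in((190,36),(352,36),(273,30),(236,31),(309,31)): print("edge",ray(im,u,v,.021,st))
z=np.load("w2.npz")["P"];print("depth pts",z[25,200],z[25,340],z[100,272])
th=np.radians(10.9);c,s=np.cos(th),np.sin(th);R=np.array([[c,s],[-s,c]])
for n in("scene2","side2","scene0","side0"):
    P=np.load(n+".npz")["P"];Z=P[...,2]
    near=np.hypot(P[...,0]-.639,P[...,1]+.005)<.06
    for a,b in((.11,.16),(.20,.23),(.045,.07)):
        q=P[near&(Z>a)&(Z<b)]; l=(q[:,:2]-[.639,-.005])@R.T*1000
        if len(l)>20: print(n,a,len(l),np.percentile(l,[3,97],axis=0).round(1).tolist())
E
```

```text
edge [ 0.49840667 -0.00393202  0.021     ]
edge [ 0.51745127 -0.07548687  0.021     ]
edge [ 0.51047462 -0.0399705   0.021     ]
edge [ 0.50576231 -0.02380953  0.021     ]
edge [ 0.51430365 -0.05589911  0.021     ]
depth pts [ 0.50332234 -0.00638482  0.02104265] [ 0.52013905 -0.06773385  0.01957086] [ 0.4811009  -0.04595232  0.0205717 ]
scene2 0.11 370 [[-21.6, -13.7], [25.1, 57.0]]
scene2 0.2 134 [[-35.7, 3.4], [37.8, 34.8]]
scene2 0.045 95 [[5.8, -18.0], [25.3, 24.5]]
side2 0.11 215 [[-24.3, -26.8], [20.7, 49.5]]
side2 0.2 136 [[-37.1, -37.2], [33.7, 19.6]]
side2 0.045 78 [[-23.3, -25.5], [21.9, 10.3]]
scene0 0.11 373 [[-22.0, -14.3], [24.9, 56.3]]
scene0 0.2 132 [[-34.8, -1.8], [38.0, 34.8]]
scene0 0.045 96 [[5.9, -18.7], [25.4, 25.5]]
side0 0.11 209 [[-25.2, -26.5], [21.4, 47.7]]
side0 0.2 136 [[-37.4, -35.9], [32.6, 19.7]]
side0 0.045 80 [[-23.6, -26.3], [22.3, 7.9]]
```

Request:
apply_moves([
  [15,0,0,0,0,0,0],
  [25,0,0,0,0,0,0],
  [25,0,0,0,0,0,0],
  [15,0,0,0,0,0,0],
  [6,0,0,0,0,0,0],
  [0,0,2,0,0,0,0],
  [0,0,1,0,0,0,0],
  [0,0,0,0,0,0,0],
  [0,0,0,0,0,0,0.7],
  [0,0,0,0,0,0,0.7],
  [0,0,0,0,0,0,0.7],
  [0,0,0,0,0,0,0.7],
])

```text
time_s: 6.15
position: [0.4795, -0.0476, 0.0262]
tool_rot: [[0.966, 0.257, -0.0], [0.257, -0.966, 0.0], [-0.0, -0.0, -1.0]]
ft_force: [-0.2, -0.5, 0.8]
grip_width: 0.0598
gripper_force: 0.0
```

Request:
apply_moves([
  [0,0,-20,0,0,0,0.7],
  [0,0,-45,0,0,0,0.8],
  [-40,0,-45,0,0,0,1],
  [-20,0,-60,0,0,0,1],
  [0,0,-60,0,0,0,1],
  [0,0,-60,0,0,0,1],
  [0,0,-60,0,0,0,1],
  [50,0,-20,0,0,0,1],
  [50,0,0,0,0,0,1],
  [50,0,0,0,0,0,1],
  [45,0,0,0,0,0,1],
  [0,0,0,0,0,0,1],
])

```text
time_s: 7.65
position: [0.6123, -0.0122, 0.3928]
tool_rot: [[0.966, 0.258, -0.004], [0.258, -0.966, 0.001], [-0.004, -0.002, -1.0]]
ft_force: [0.2, -0.0, -0.1]
grip_width: 0.0855
gripper_force: 0.0
```

```bash
python3 - <<'E'
from h import *
st=telemetry.observe();print(st["time_s"],st["position"],st["ft_force"])
im=get_image("wrist");P=cloud(im,st);F=im["frame"];cv2.imwrite("pics/w3.png",F[:,:,::-1]);Z=P[...,2]
near=np.hypot(P[...,0]-.639,P[...,1]+.005)<.10
def rep(n,m):
    q=P[m];print(n,m.sum(), cv2.minAreaRect((q[:,:2]*1000).astype(np.float32)) if len(q)>5 else 0, q.mean(0) if len(q) else 0)
rep("knobtop",near&(Z>.308)&(Z<.325));rep("arm",near&(Z>.253)&(Z<.263)&(F.max(-1)>40));rep("housing",near&(Z>.225)&(Z<.241))
rep("knob",near&(Z>.268)&(Z<.325))
E
```

```text
7.65 [ 0.61230441 -0.01219561  0.39275547] [ 0.17327846 -0.01466818 -0.14649282]
knobtop 846 ((690.571533203125, 9.290785789489746), (22.77743911743164, 22.902099609375), 58.814945220947266) [0.69064168 0.00928841 0.31520019]
arm 1053 ((652.40966796875, -2.389629364013672), (55.33757781982422, 25.018388748168945), 14.341182708740234) [ 0.65247838 -0.00242094  0.2590286 ]
housing 3137 ((637.8648071289062, -6.1663818359375), (75.14635467529297, 65.22464752197266), 11.110892295837402) [ 0.63806273 -0.00635621  0.2350082 ]
knob 846 ((690.571533203125, 9.290785789489746), (22.77743911743164, 22.902099609375), 58.814945220947266) [0.69064168 0.00928841 0.31520019]
```

View pics/w3.png

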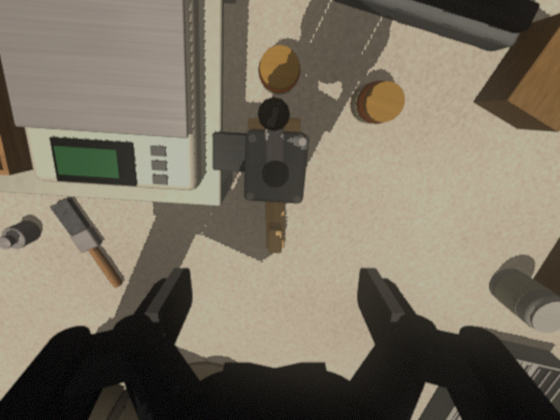

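Wrist view: knob at (273,113), hub at (276,173), with the pad under the leg and its neck at (275,225). Knob to hub is 54.8 mm, as given. Going to the knob.

Request:
apply_moves([
  [27,0,0,0,0,0,1],
  [27,0,0,0,0,0,1],
  [27,0,0,0,0,0,1],
  [0,0,20,0,0,0,0.8],
  [0,0,40,0,0,0,0.8],
  [0,0,40,0,0,0,0.8],
  [0,0,18,0,0,0,0.8],
  [0,0,0,0,0,0,0.8],
  [0,0,0,0,0,0,0.8],
], grip_force=35)

```text
time_s: 8.82
position: [0.6885, 0.0077, 0.2795]
tool_rot: [[0.967, 0.257, 0.003], [0.257, -0.967, -0.0], [0.002, 0.001, -1.0]]
ft_force: [-0.2, 0.4, 0.4]
grip_width: 0.0682
gripper_force: 0.0
```

```bash
cat > f.py <<'E'
from h import *
st=telemetry.observe();p=st["position"][:2];hub=np.array([.6379,-.0062]);r=p-hub;R=st["tool_rot"]
yaw=np.degrees(np.arctan2(R[1,0],R[0,0]));wa=np.degrees(np.arctan2(r[1],r[0]));u=r/np.hypot(*r);t=np.array([u[1],-u[0]])
f=st["ft_force"];print("t",st["time_s"],"r %.1f"%(1e3*np.hypot(*r)),"psi %.1f"%((yaw-wa)%360),"z %.4f"%p.__class__([st["position"][2]])[0] if 0 else "z %.4f"%st["position"][2],"Ftan %.2f Frad %.2f Fz %.2f"%(f[:2]@t,f[:2]@u,f[2]),"yaw %.1f"%yaw)
E
python3 f.py; python3 - <<'E'
import numpy as np
for a in range(0,360,10):
    c=lambda x:55*np.array([np.cos(np.radians(x)),np.sin(np.radians(x))])
    print(a,"10:",(c(a+10)-c(a)).round(1), "15:",(c(a+15)-c(a)).round(1) if a%30==0 else "", "15b:",(c(a+30)-c(a+15)).round(1) if a%30==0 else "")
E
```

```text
t 8.825 r 52.5 psi 359.5 z 0.2795 Ftan -0.41 Frad -0.13 Fz 0.39 yaw 14.9
0 10: [-0.8  9.6] 15: [-1.9 14.2] 15b: [-5.5 13.3]
10 10: [-2.5  9.3] 15:  15b: 
20 10: [-4.1  8.7] 15:  15b: 
30 10: [-5.5  7.9] 15: [-8.7 11.4] 15b: [-11.4   8.7]
40 10: [-6.8  6.8] 15:  15b: 
50 10: [-7.9  5.5] 15:  15b: 
60 10: [-8.7  4.1] 15: [-13.3   5.5] 15b: [-14.2   1.9]
70 10: [-9.3  2.5] 15:  15b: 
80 10: [-9.6  0.8] 15:  15b: 
90 10: [-9.6 -0.8] 15: [-14.2  -1.9] 15b: [-13.3  -5.5]
100 10: [-9.3 -2.5] 15:  15b: 
110 10: [-8.7 -4.1] 15:  15b: 
120 10: [-7.9 -5.5] 15: [-11.4  -8.7] 15b: [ -8.7 -11.4]
130 10: [-6.8 -6.8] 15:  15b: 
140 10: [-5.5 -7.9] 15:  15b: 
150 10: [-4.1 -8.7] 15: [ -5.5 -13.3] 15b: [ -1.9 -14.2]
160 10: [-2.5 -9.3] 15:  15b: 
170 10: [-0.8 -9.6] 15:  15b: 
180 10: [ 0.8 -9.6] 15: [  1.9 -14.2] 15b: [  5.5 -13.3]
190 10: [ 2.5 -9.3] 15:  15b: 
200 10: [ 4.1 -8.7] 15:  15b: 
210 10: [ 5.5 -7.9] 15: [  8.7 -11.4] 15b: [11.4 -8.7]
220 10: [ 6.8 -6.8] 15:  15b: 
230 10: [ 7.9 -5.5] 15:  15b: 
240 10: [ 8.7 -4.1] 15: [13.3 -5.5] 15b: [14.2 -1.9]
250 10: [ 9.3 -2.5] 15:  15b: 
260 10: [ 9.6 -0.8] 15:  15b: 
270 10: [9.6 0.8] 15: [14.2  1.9] 15b: [13.3  5.5]
280 10: [9.3 2.5] 15:  15b: 
290 10: [8.7 4.1] 15:  15b: 
300 10: [7.9 5.5] 15: [11.4  8.7] 15b: [ 8.7 11.4]
310 10: [6.8 6.8] 15:  15b: 
320 10: [5.5 7.9] 15:  15b: 
330 10: [4.1 8.7] 15: [ 5.5 13.3] 15b: [ 1.9 14.2]
340 10: [2.5 9.3] 15:  15b: 
350 10: [0.8 9.6] 15:  15b:
```

Request:
apply_moves([
  [2.3,0,3,0,0,0,0.8],
  [0,0,0,0,0,0,0],
  [0,0,0,0,0,0,0],
  [0,0,0,0,0,0,0],
  [0,0,0,0,0,0,0],
  [0,0,0,0,0,0,0],
  [0,0,0,0,0,0,0],
], grip_force=35)

```text
time_s: 9.7
position: [0.6908, 0.0087, 0.275]
tool_rot: [[0.966, 0.257, 0.001], [0.257, -0.966, 0.0], [0.001, 0.0, -1.0]]
ft_force: [-1.1, 1.0, 3.5]
grip_width: 0.0229
gripper_force: 34.6
```

```bash
python3 f.py
```

```text
t 9.7 r 55.0 psi 359.2 z 0.2750 Ftan -1.29 Frad -0.75 Fz 3.54 yaw 14.9
```

Start winding: 90° at 10° per row.

Request:
apply_moves([
  [-0.8,9.6,0,0,0,0,0],
  [-2.5,9.3,0,0,0,0,0],
  [-4.1,8.7,0,0,0,0,0],
  [-5.5,7.9,0,0,0,0,0],
  [-6.8,6.8,0,0,0,0,0],
  [-7.9,5.5,0,0,0,0,0],
  [-8.7,4.1,0,0,0,0,0],
  [-9.3,2.5,0,0,0,0,0],
  [-9.6,0.8,0,0,0,0,0],
])

```text
time_s: 10.82
position: [0.6523, -0.0589, 0.2749]
tool_rot: [[0.966, 0.257, 0.003], [0.257, -0.966, 0.0], [0.003, 0.0, -1.0]]
ft_force: [4.7, 2.6, 2.2]
grip_width: 0.0227
gripper_force: 34.9
```

```bash
python3 f.py
```

```text
t 10.825 r 54.6 psi 89.6 z 0.2749 Ftan -5.18 Frad -1.23 Fz 2.23 yaw 14.9
```

Request:
apply_moves([
  [-9.6,-0.8,0,0,0,0,0],
  [-9.3,-2.5,0,0,0,0,0],
  [-8.7,-4.1,0,0,0,0,0],
  [-7.9,-5.5,0,0,0,0,0],
  [-6.8,-6.8,0,0,0,0,0],
  [-5.5,-7.9,0,0,0,0,0],
  [-4.1,-8.7,0,0,0,0,0],
])

```text
time_s: 11.7
position: [0.593, -0.038, 0.2749]
tool_rot: [[0.967, 0.256, 0.003], [0.256, -0.967, -0.002], [0.003, 0.002, -1.0]]
ft_force: [6.2, -2.7, 2.1]
grip_width: 0.023
gripper_force: 34.9
```

```bash
python3 f.py
```

```text
t 11.7 r 55.0 psi 159.6 z 0.2749 Ftan -5.78 Frad -3.49 Fz 2.05 yaw 14.8
```

Request:
apply_moves([
  [-2.5,-9.3,0,0,0,0,0],
  [-0.8,-9.6,0,0,0,0,0],
  [0.8,-9.6,0,0,0,0,0],
  [2.5,-9.3,0,0,0,0,0],
])

```text
time_s: 12.2
position: [0.5828, -0.0018, 0.2749]
tool_rot: [[0.967, 0.256, 0.001], [0.256, -0.967, -0.003], [0.001, 0.003, -1.0]]
ft_force: [2.5, -5.5, 1.7]
grip_width: 0.0231
gripper_force: 34.9
```

```bash
python3 f.py
```

```text
t 12.2 r 55.3 psi 199.4 z 0.2749 Ftan -5.26 Frad -2.92 Fz 1.68 yaw 14.8
```

Request:
apply_moves([
  [4.1,-8.7,0,0,0,0,0],
  [5.5,-7.9,0,0,0,0,0],
])

```text
time_s: 12.45
position: [0.5875, 0.0168, 0.2749]
tool_rot: [[0.967, 0.256, 0.0], [0.256, -0.967, -0.002], [-0.0, 0.002, -1.0]]
ft_force: [-0.7, -5.6, 3.1]
grip_width: 0.0234
gripper_force: 35.0
```

```bash
python3 f.py
```

```text
t 12.45 r 55.4 psi 219.4 z 0.2749 Ftan -5.41 Frad -1.66 Fz 3.15 yaw 14.8
```

Request:
apply_moves([
  [6.8,-6.8,0,0,0,0,0],
  [7.9,-5.5,0,0,0,0,0],
])

```text
time_s: 12.7
position: [0.5983, 0.0327, 0.2749]
tool_rot: [[0.967, 0.256, -0.001], [0.256, -0.967, -0.002], [-0.001, 0.002, -1.0]]
ft_force: [-2.9, -4.7, 3.9]
grip_width: 0.0227
gripper_force: 35.1
```

```bash
python3 f.py
```

```text
t 12.7 r 55.5 psi 239.3 z 0.2749 Ftan -5.37 Frad -1.21 Fz 3.90 yaw 14.8
```

Request:
apply_moves([
  [8.7,-4.1,0,0,0,0,0],
  [9.3,-2.5,0,0,0,0,0],
])

```text
time_s: 12.95
position: [0.6139, 0.0439, 0.2749]
tool_rot: [[0.967, 0.256, -0.001], [0.256, -0.967, -0.002], [-0.002, 0.001, -1.0]]
ft_force: [-4.6, -4.3, 3.3]
grip_width: 0.0233
gripper_force: 35.2
```

```bash
python3 f.py
```

```text
t 12.95 r 55.6 psi 259.3 z 0.2749 Ftan -6.02 Frad -1.86 Fz 3.34 yaw 14.8
```

Request:
apply_moves([
  [9.6,-0.8,0,0,0,0,0],
  [9.6,0.8,0,0,0,0,0],
])

```text
time_s: 13.2
position: [0.6323, 0.0491, 0.2749]
tool_rot: [[0.967, 0.257, -0.002], [0.257, -0.967, -0.001], [-0.002, 0.001, -1.0]]
ft_force: [-6.3, -3.4, 4.8]
grip_width: 0.0231
gripper_force: 35.2
```

```bash
python3 f.py
```

```text
t 13.2 r 55.6 psi 279.1 z 0.2749 Ftan -6.62 Frad -2.70 Fz 4.83 yaw 14.9
```

Request:
apply_moves([
  [9.3,2.5,0,0,0,0,0],
  [8.7,4.1,0,0,0,0,0],
])

```text
time_s: 13.45
position: [0.6511, 0.0477, 0.2749]
tool_rot: [[0.966, 0.257, -0.003], [0.257, -0.966, -0.0], [-0.003, -0.001, -1.0]]
ft_force: [-8.9, -0.5, 5.0]
grip_width: 0.023
gripper_force: 35.3
```

```bash
python3 f.py
```

```text
t 13.45 r 55.5 psi 298.6 z 0.2749 Ftan -8.49 Frad -2.60 Fz 5.03 yaw 14.9
```

Request:
apply_moves([
  [4.9,2.9,0,0,0,0,0],
  [4.5,3.7,0,0,0,0,0],
])

```text
time_s: 13.7
position: [0.6615, 0.0439, 0.2749]
tool_rot: [[0.966, 0.257, -0.003], [0.257, -0.966, 0.0], [-0.003, -0.001, -1.0]]
ft_force: [-8.5, 1.8, 4.0]
grip_width: 0.023
gripper_force: 35.3
```

```bash
python3 f.py
```

```text
t 13.7 r 55.4 psi 310.2 z 0.2749 Ftan -8.42 Frad -2.01 Fz 3.97 yaw 14.9
```

Request:
apply_moves([
  [2.8,2.6,0,0,0,0,0],
])

```text
time_s: 13.82
position: [0.6648, 0.0422, 0.2749]
tool_rot: [[0.966, 0.257, -0.003], [0.257, -0.966, 0.0], [-0.003, -0.001, -1.0]]
ft_force: [-9.8, 2.1, 5.5]
grip_width: 0.0232
gripper_force: 35.3
```

```bash
python3 f.py
```

```text
t 13.825 r 55.4 psi 314.0 z 0.2749 Ftan -9.59 Frad -2.92 Fz 5.48 yaw 14.9
```

Request:
apply_moves([
  [0,0,0,0,0,0,0],
  [0,0,0,0,0,0,0],
])

```text
time_s: 14.08
position: [0.6651, 0.042, 0.2749]
tool_rot: [[0.966, 0.257, -0.002], [0.257, -0.966, 0.0], [-0.002, -0.001, -1.0]]
ft_force: [-6.5, 0.6, 4.6]
grip_width: 0.023
gripper_force: 35.2
```

```bash
python3 f.py
```

```text
t 14.075 r 55.4 psi 314.4 z 0.2749 Ftan -5.93 Frad -2.63 Fz 4.64 yaw 14.9
```

The force is about 4.2 N over the free load, so I stop here: open, rise and back off.

Request:
apply_moves([
  [0,0,0,0,0,0,0.9],
  [0,0,0,0,0,0,0.9],
  [0,0,0,0,0,0,0.9],
  [0,0,0,0,0,0,0.9],
  [0,0,-15,0,0,0,0.9],
  [0,0,-40,0,0,0,0.9],
  [0,0,-50,0,0,0,1],
  [-50,0,0,0,0,0,1],
  [-50,0,0,0,0,0,1],
  [-50,0,0,0,0,0,1],
  [0,0,0,0,0,0,1],
  [0,0,0,0,0,0,1],
])

```text
time_s: 15.58
position: [0.5214, 0.0034, 0.3799]
tool_rot: [[0.966, 0.257, 0.001], [0.257, -0.966, -0.0], [0.001, 0.0, -1.0]]
ft_force: [0.0, -0.2, 0.1]
grip_width: 0.0853
gripper_force: 0.0
```

```bash
python3 - <<'E'
from h import *
st=telemetry.observe();print(st["time_s"],st["position"],st["ft_force"])
for n in("wrist","scene"):
    im=get_image(n);P=cloud(im,st);Z=P[...,2]
    near=np.hypot(P[...,0]-.639,P[...,1]+.005)<.10
    q=P[near&(Z>.308)&(Z<.325)]
    if len(q):print(n,"knob",len(q),q.mean(0))
    if n=="wrist":
        g=(Z>.056)&(Z<.068)&(np.hypot(P[...,0]-.48,P[...,1]+.048)<.06);print("grip",P[g].mean(0),cv2.minAreaRect((P[g][:,:2]*1000).astype(np.float32)))
    F=im["frame"][:,:,::-1]
    if n=="wrist": a=F
cv2.imwrite("pics/e.png",np.hstack([cv2.resize(x,(400,300)) for x in (a,get_image("side")["frame"][150:310,220:420,::-1])]))
E
```

```text
15.575 [0.52140594 0.00339428 0.37993063] [ 0.00186175 -0.17180396  0.0871914 ]
wrist knob 674 [0.65860164 0.03997293 0.31450414]
grip [ 0.48152954 -0.04768475  0.0619439 ] ((480.86761474609375, -48.4797477722168), (44.09748458862305, 23.40594482421875), 15.791543006896973)
scene knob 73 [0.66734164 0.04606395 0.31335551]
```

View pics/e.png

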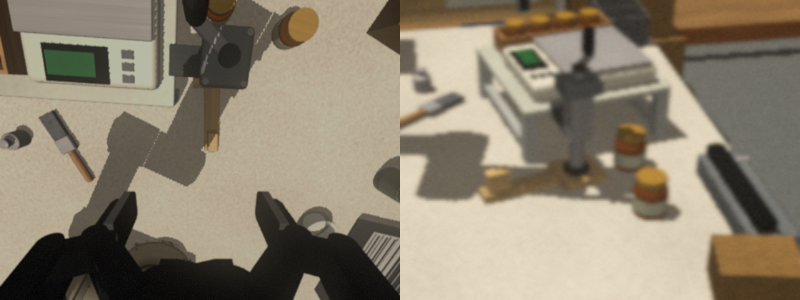

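The side view shows the foot standing on the pad's square at (575,170), jars undisturbed. The pad's measured centre is about 3 mm from the axis, and the crank is where I left it.

```bash
python3 -c "
from rig import env; print(env.close_job())"
```

```text
the job is handed in; nothing more can be done
None
```

The job is handed in, with no verdict shown: the pad lies flat with its square about 3 mm off the leg's axis, the crank was stopped about 4 N above its free load (roughly 38 N under the foot), the gripper is clear, and the jars and other stock were not touched.

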